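# Unload the roe drying box for inspection

### The job

The mullet roes in the drying box are dry and have to be looked over against the light. Turn the four turn buttons right round until they lie along the box edge, lift the mesh cover out by its handle and lay it flat, lengthways across both wooden bearers and about centred on them, then lay every roe flat on the sloped face of the light box, side by side, each pointing up the slope. When they are all laid out, press the lamp button fully down and let it up again; leave the other things on the table where they are.

Things in the scene. Friction and masses are not known exactly. Their poses are not given: they have to be found in the camera images.
- dryer: the drying box: a fixed shallow wooden tray, 300 (x) by 260 (y) by 48 mm high, fan housing on its far end. Origin: centre of its underside; z up. The cover sits flush in its 250 by 180 mm opening. The bed inside is 12 mm above the table, with two lanes along x, 48 mm wide, at y = +38 and -38 mm; beside and between them are flat battens 28 mm wide and 6 mm higher, as room for fingers.
- cover_handle (a point): middle of the cover's handle. The loose cover is a wooden frame with see-through (but solid) wire mesh, 244 (x) by 174 (y) by 8 mm, 0.3 kg, resting on ledges inside the box at its x ends; the handle is a wooden bar 80 mm long (x), 16 mm wide (y), 26 mm high on its top face. This point is half-way up the bar, 21 mm above the cover's underside.
- bearers: two parallel wooden bearers fixed on the table, for the cover to lie across: each 22 mm wide (x), 200 mm long (y), 45 mm high, at x = +75 and -75 mm, joined by low rails. Origin: on the table, midway between them; z up. They stand on one side of the drying box and the light box on the other; which is where varies.
- slope: white sloped face of the fixed light box, 150 mm (x, up the slope) by 248 mm (y), tilted 0.20 rad, falling towards the robot. Origin: centre of the face, on its surface, 45 mm above the table; z is square to the face. Ledge 9 mm high at its lower edge, rims 8 mm high along both sides; beyond the upper edge a level top, 58 mm deep, 60 mm above the table, carries the lamp button.
- lamp (a joint): travel of the lamp's spring push button: 0 up, 0.006 m fully down; about 5 N takes it fully down and it springs back when let go.
- lamp_top (a point): centre of the top face of the lamp button: an upright round grey plunger 32 mm across in a black collar 48 mm across, on the level top of the light box; the face is 82 mm above the table and is pressed straight down.
- turn1 (a joint): angle of turn button 1 about its upright pivot (rad, positive anticlockwise from above): 0 = square across the box edge, reaching 13 mm over the cover; +1.57 or -1.57 = bar along the edge, clear of the cover. Turns either way to stops at 1.75; stiff enough to stay where it is left (0.03 N m).
- turn1_mid (a point): pivot of turn button 1, on the +y rim of the drying box towards its -x end, half-way up the bar. The button is a dark wooden bar 66 mm long (its own y), 13 mm wide (its own x), 12 mm thick, pivoted at its middle; its underside is 2.5 mm above the rim, so this point is 8.5 mm above the rim. The axes turn with the bar.
- turn2 (a joint): angle of turn button 2 about its upright pivot (rad, positive anticlockwise from above): 0 = square across the box edge, reaching 13 mm over the cover; +1.57 or -1.57 = bar along the edge, clear of the cover. Turns either way to stops at 1.75; stiff enough to stay where it is left (0.03 N m).
- turn2_mid (a point): pivot of turn button 2, on the +y rim of the drying box towards its +x end, half-way up the bar. The button is a dark wooden bar 66 mm long (its own y), 13 mm wide (its own x), 12 mm thick, pivoted at its middle; its underside is 2.5 mm above the rim, so this point is 8.5 mm above the rim. The axes turn with the bar.
- turn3 (a joint): angle of turn button 3 about its upright pivot (rad, positive anticlockwise from above): 0 = square across the box edge, reaching 13 mm over the cover; +1.57 or -1.57 = bar along the edge, clear of the cover. Turns either way to stops at 1.75; stiff enough to stay where it is left (0.03 N m).
- turn3_mid (a point): pivot of turn button 3, on the -y rim of the drying box towards its -x end, half-way up the bar. The button is a dark wooden bar 66 mm long (its own y), 13 mm wide (its own x), 12 mm thick, pivoted at its middle; its underside is 2.5 mm above the rim, so this point is 8.5 mm above the rim. The axes turn with the bar.
- turn4 (a joint): angle of turn button 4 about its upright pivot (rad, positive anticlockwise from above): 0 = square across the box edge, reaching 13 mm over the cover; +1.57 or -1.57 = bar along the edge, clear of the cover. Turns either way to stops at 1.75; stiff enough to stay where it is left (0.03 N m).
- turn4_mid (a point): pivot of turn button 4, on the -y rim of the drying box towards its +x end, half-way up the bar. The button is a dark wooden bar 66 mm long (its own y), 13 mm wide (its own x), 12 mm thick, pivoted at its middle; its underside is 2.5 mm above the rim, so this point is 8.5 mm above the rim. The axes turn with the bar.
- roe1_mid (a point): centre of a dried mullet roe (may be absent): a firm amber piece of two lobes side by side, 100 mm long (its x), 36 mm wide (y), 22 mm thick (z), 0.07 kg; this point is half-way up. At the start it lies along a lane of the drying box, under the cover, two places to a lane.
- roe2_mid (a point): centre of a dried mullet roe (may be absent): a firm amber piece of two lobes side by side, 100 mm long (its x), 36 mm wide (y), 22 mm thick (z), 0.07 kg; this point is half-way up. At the start it lies along a lane of the drying box, under the cover, two places to a lane.
- roe3_mid (a point): centre of a dried mullet roe (may be absent): a firm amber piece of two lobes side by side, 100 mm long (its x), 36 mm wide (y), 22 mm thick (z), 0.07 kg; this point is half-way up. At the start it lies along a lane of the drying box, under the cover, two places to a lane.
- roe4_mid (a point): centre of a dried mullet roe (may be absent): a firm amber piece of two lobes side by side, 100 mm long (its x), 36 mm wide (y), 22 mm thick (z), 0.07 kg; this point is half-way up. At the start it lies along a lane of the drying box, under the cover, two places to a lane.
- spirit: a green bottle 190 mm tall, a bystander to be left where it is; origin at the middle of its underside
- bowl: a steel bowl 90 mm across, a bystander to be left where it is; origin at the middle of its underside
- saltjar: a glass jar 75 mm tall, a bystander to be left where it is; origin at the middle of its underside
- twine: a spool of twine 50 mm tall, a bystander to be left where it is; origin at the middle of its underside
- brush: a brush 170 mm long, a bystander to be left where it is; origin at the middle of its underside (lying)
- weight: a dark steel press weight 90 by 60 by 40 mm, a bystander to be left where it is; origin at the middle of its underside
Things that resemble listed ones, but are neither listed nor needed, are in the scene too. What is shaped like the part that bears roe4_mid but grey is not meant. What is shaped like the part that bears roe3_mid but blue or grey is not meant.

How it is judged (in metres and radians):
On the way, in this order (a step that is already met when the one before it is completed fails the run):
1. all four turn buttons turned aside, within about 18 degrees of lying along the edge ((value of joint turn1 above 1.25 rad or value of joint turn1 below -1.25 rad) and (value of joint turn2 above 1.25 rad or value of joint turn2 below -1.25 rad) and (value of joint turn3 above 1.25 rad or value of joint turn3 below -1.25 rad) and (value of joint turn4 above 1.25 rad or value of joint turn4 below -1.25 rad)), for 0.2 s.
2. the cover lies flat across both bearers, let go (x of cover_handle in the frame of bearers between -0.04 and 0.04 m and y of cover_handle in the frame of bearers between -0.05 and 0.05 m and z of cover_handle in the frame of bearers between 0.06 and 0.072 m and angle between cover_handle's own z axis and vertical below 0.08 rad and angle between the x axis of cover_handle and the x axis of bearers, either way round below 0.35 rad and linear speed of cover below 0.03 m/s and contact force between the fingers and cover below 0.2 N), for 0.3 s.
3. every roe lies on the sloped face, let go (x of roe1_mid in the frame of slope between -0.035 and 0.035 m and y of roe1_mid in the frame of slope between -0.108 and 0.108 m and z of roe1_mid in the frame of slope between 0.006 and 0.016 m and angle between the z axis of each of roe1_mid, roe2_mid, roe3_mid, roe4_mid and the z axis of slope, either way round below 0.15 rad and angle between the x axis of each of roe1_mid, roe2_mid, roe3_mid, roe4_mid and the x axis of slope, either way round below 0.45 rad and linear speed of each of roe1, roe2, roe3, roe4 below 0.03 m/s and x of roe2_mid in the frame of slope between -0.035 and 0.035 m and y of roe2_mid in the frame of slope between -0.108 and 0.108 m and z of roe2_mid in the frame of slope between 0.006 and 0.016 m and x of roe3_mid in the frame of slope between -0.035 and 0.035 m and y of roe3_mid in the frame of slope between -0.108 and 0.108 m and z of roe3_mid in the frame of slope between 0.006 and 0.016 m and x of roe4_mid in the frame of slope between -0.035 and 0.035 m and y of roe4_mid in the frame of slope between -0.108 and 0.108 m and z of roe4_mid in the frame of slope between 0.006 and 0.016 m and contact force between the fingers and roe1 below 0.2 N and contact force between the fingers and roe2 below 0.2 N and contact force between the fingers and roe3 below 0.2 N and contact force between the fingers and roe4 below 0.2 N), for 0.3 s.
4. the lamp button is pressed fully down (value of joint lamp above 0.005 m), for 0.05 s.
5. the lamp button is up again (value of joint lamp below 0.0015 m), for 0.1 s.
At the end, for the whole second after the job is handed in: Buttons aside (1.15 rad or more); cover flat across both bearers, centred within 40 mm (along its length) and 50 mm, square within 20 deg; each roe flat on the slope, within 35 mm up/down and 108 mm sideways of its centre, pointing up it within 25 deg; lamp button up; all at rest ((value of joint turn1 above 1.15 rad or value of joint turn1 below -1.15 rad) and (value of joint turn2 above 1.15 rad or value of joint turn2 below -1.15 rad) and (value of joint turn3 above 1.15 rad or value of joint turn3 below -1.15 rad) and (value of joint turn4 above 1.15 rad or value of joint turn4 below -1.15 rad) and x of cover_handle in the frame of bearers between -0.04 and 0.04 m and y of cover_handle in the frame of bearers between -0.05 and 0.05 m and z of cover_handle in the frame of bearers between 0.06 and 0.072 m and angle between cover_handle's own z axis and vertical below 0.08 rad and angle between the x axis of cover_handle and the x axis of bearers, either way round below 0.35 rad and linear speed of each of cover, roe1, roe2, roe3, roe4 below 0.03 m/s and x of roe1_mid in the frame of slope between -0.035 and 0.035 m and y of roe1_mid in the frame of slope between -0.108 and 0.108 m and z of roe1_mid in the frame of slope between 0.006 and 0.016 m and angle between the z axis of each of roe1_mid, roe2_mid, roe3_mid, roe4_mid and the z axis of slope, either way round below 0.15 rad and angle between the x axis of each of roe1_mid, roe2_mid, roe3_mid, roe4_mid and the x axis of slope, either way round below 0.45 rad and x of roe2_mid in the frame of slope between -0.035 and 0.035 m and y of roe2_mid in the frame of slope between -0.108 and 0.108 m and z of roe2_mid in the frame of slope between 0.006 and 0.016 m and x of roe3_mid in the frame of slope between -0.035 and 0.035 m and y of roe3_mid in the frame of slope between -0.108 and 0.108 m and z of roe3_mid in the frame of slope between 0.006 and 0.016 m and x of roe4_mid in the frame of slope between -0.035 and 0.035 m and y of roe4_mid in the frame of slope between -0.108 and 0.108 m and z of roe4_mid in the frame of slope between 0.006 and 0.016 m and value of joint lamp below 0.0015 m); the robot touches nothing.
It fails at once if a bystander (bottle, bowl, jar, twine, brush, weight) pushed more than 40 mm away or knocked over (distance of any of spirit, bowl, saltjar, twine, brush, weight from where it was at the start of the episode above 0.04 m or angle between any of spirit, bowl, saltjar, twine, weight's own z axis and vertical above 0.5 rad).
Of roe1, roe2, roe3, roe4 only 2 to 3 are there at a start; the rules pass over those that are not, and their reading is None.
At some moment in a run one of roe1, roe2, roe3, roe4 may be knocked a few centimetres aside while the robot is not near it.
Once in a run the grip may slacken for a moment while it holds something.
It also fails if it takes over 200 s, if anything falls off the work surface, if the arm or the gripper's body presses on something with over 40 N, if the wrist force passes 120 N, or if a joint passes its speed limit or range.

### The arm

A 6-joint arm with a two-finger parallel gripper is mounted at the origin on the work surface. World frame = base frame: x ahead of the robot, y to its left, z up, the work surface at z = 0. Lengths are in mm, angles in rad, forces in N, time in s.
With the tool pointing down it reaches from about 275 to 1000 mm from the base axis. Payload 8.4 kg.
Tool frame: the origin (TCP) lies at the very end of the fingers, on their centre line; the grasp point (between the pads) lies 19 mm behind it; z points along the fingers, y is the direction in which the jaws open and shut (so a half turn about z gives the same grasp; the last joint's range is limited). The gripper opens to 85 mm and grips with 20 to 120 N. Pads are 22 mm wide; open, the fingers measure 114 mm over their backs; the gripper's body (76 mm by 85 mm) begins 54 mm behind the grasp point. The pads swing forward as they close: fully open they stand 13 mm farther back than shut.
Start: joints at [1.306, 0.353, 1.633, -0, 1.155, -0.002], TCP at [162.364, 603.544, 231.281] pointing down, gripper open.
Joint ranges: [-2.63, 2.63], [-0.92, 2.1], [0.06, 2.66], [-1.3, 4.44], [0, 2.69], [-3.02, 3.02]. Speed limits (rad/s): [2.22, 2.22, 2.79, 3.14, 3.14, 3.14].

### API

Orientations are given as [roll, pitch, yaw] about the fixed x, y, z axes, in that order (R = Rz(yaw) Ry(pitch) Rx(roll)).
In Python, from rig import sense, grab_frame, get_calibration, sign_off, boxes_of, trace gives the robot as it stands.
- The arm moves only by the tool servo_tool, never from a script. Its argument "rows" is a list of rows, each a list of 3 entries, a list of its own where there are three numbers: the finger opening in mm, from 0 to 85.4, then the shift along the tool's x, y, z in mm, then the turn, a rotation vector about the tool's x, y, z in degrees. A call has 1 to 8 rows; each row shifts and turns the commanded pose from where the row before left it, along the tool's axes as they then stand; what a row does not reach is not made up. A row lasts 1/8 s, in which the tool goes at most 62.5 mm and 10.7 degrees, less where a joint would pass 70% of its speed; a pose out of reach is approached as far as the arm can. A call is refused whole if a number of a shift passes 62.5 or a number of a turn 10.7, either way. A call with a gripper value outside its range is refused whole. The fingers move at their own pace and stop on an object; "force" is the grip in N (left out, the last holds). Time passes only in rows, so rows that do not move let the fingers close. It gives the time, the measured TCP pose, the force and the opening at its end, in the units of the state.
- sense(): the state, without advancing time (a new reading comes with each control period).
- grab_frame(name): name is "scene" or "top" or "wrist"; returns the picture (420x560x3 uint8, blue, green, red); there is no depth.
- get_calibration(name): a dict with "intrinsics" (3x3 intrinsics, pixels), "k1" (the pictures are not rectified: a ray, as slopes to the right and down, at radius r is drawn at 1 + k1 r^2 times it, then the intrinsics apply), "world_to_cam" (4x4, takes a point from world to camera coordinates). Camera axes: x right, y down, z forward; pixel columns grow to the right and rows downward; lengths in mm; the calibration is good to about 2 mm. A picture is of the moment at which its call begins: read the wrist's pose just before it. get_calibration takes no time and is no camera call; for the wrist camera it gives the pose at the moment of the call.
- sign_off(): hands the job in, once; it reports no verdict.
Trained networks look in the newest picture that a camera, given by its name, has taken for a name from the list of things; names that differ only in an ending like _2 or _b are one class to them, and where a whole thing is asked for, a point or a joint stands for the part that bears it (a point fixed in the world has none). Each returns a list of dicts, best first, with "conf" (0 to 1); they miss things now and then, are a little off and sometimes report something else, mostly with a low value. They report only what shows in the picture. A call takes as long as a camera call. They do not tell look-alikes from the thing itself.
- boxes_of(camera, thing): "centre" ([x, y, z] in mm, in the coordinates of the camera as it stood for that picture, good to about 4 mm: the middle of the surface that is visible of it).
- trace(camera, thing): "mask" (420x560 bool, what is visible of it).
The state is a dict: "clock": time; "qpos": joint angles; "qvel": joint speeds; "joint_efforts": joint torques, N m; "eef_pos": TCP position; "tcp_rot": TCP orientation; "contact_force": force on the tool from outside, world axes, zero at the start; "wrist_torque": the same for the moment, N m; "opening": opening from 0.0 (shut) to 1.0 (fully open).
Only numpy, scipy, OpenCV 4.12 (cv2) and the standard library are available. Lean on these libraries where they do the work, as an engineer would, in place of code of your own. Each camera call takes 0.05 s, during which the arm holds its last target. There are 200 camera calls.

## Working session

There is one attempt and no reset: what is moved stays moved. The work goes in short steps, Python scripts to look and compute and a tool call to move; the robot and the scene stay as the last step left them, time stands still between calls to the robot, and variables do not carry over. Pictures are saved under pics/ and viewed, about 12 in all and at most 16, crops included, and the job is handed in when it is done.

Besides the shell and the picture viewer there is one more tool, called after "Call:" in YAML: its name, and indented under it one key for each argument. servo_tool: Moves the arm, as the interface text tells. Its arguments: {"type":"object","properties":{"rows":{"type":"array","items":{"type":"array"}},"force":{"type":"number"}},"required":["rows"]}

```bash
mkdir -p pics; ls; cat > h.py <<'E'
import numpy as np, cv2, json
from rig import *
def cal(n):
    c=get_calibration(n); return np.array(c["intrinsics"]),c["k1"],np.array(c["world_to_cam"])
def ray(n,u,v,z,c=None):
    K,k,T=c or cal(n); xd,yd=(u-K[0,2])/K[0,0],(v-K[1,2])/K[1,1]
    x,y=xd,yd
    for _ in range(20):
        s=1+k*(x*x+y*y); x,y=xd/s,yd/s
    d=T[:3,:3].T@[x,y,1]; o=-T[:3,:3].T@T[:3,3]
    return o+d*(z-o[2])/d[2]
def proj(n,p,c=None):
    K,k,T=c or cal(n); q=T[:3,:3]@np.array(p,float)+T[:3,3]; x,y=q[:2]/q[2]; s=1+k*(x*x+y*y)
    return np.array([K[0,0]*x*s+K[0,2],K[1,1]*y*s+K[1,2]])
def w(n,p,c=None):
    K,k,T=c or cal(n); return T[:3,:3].T@(np.array(p)-T[:3,3])
def st():
    s=sense(); print(s["clock"],np.round(s["eef_pos"],1),np.round(s["tcp_rot"],3),np.round(s["contact_force"],1),round(s["opening"],3)); return s
E
python3 - <<'E'
from h import *
s=st(); print(s["qpos"])
for n in ["scene","top"]:
    im=grab_frame(n); cv2.imwrite(f"pics/{n}0.png",im); c=cal(n)
    print(n,np.round(-c[2][:3,:3].T@c[2][:3,3]))
    for t in ["dryer","bearers","slope","lamp_top","cover_handle","turn1_mid","roe1_mid","spirit","bowl","saltjar","twine","brush","weight"]:
        b=boxes_of(n,t)
        print(t,[(round(x["conf"],2),np.round(w(n,x["centre"],c)).astype(int).tolist()) for x in b[:7]])
E
```

```text
pics
0.0 [162.3 603.1 230.6] [-3.14   0.     2.879] [ 0.  -0.6  0.6] 1.004
[ 1.30557013e+00  3.53636882e-01  1.63414294e+00 -9.45214549e-06
  1.15518432e+00 -2.40553329e-03]
scene [1080.  -74.  989.]
dryer [(0.64, [564, 25, 49]), (0.31, [328, 244, 46])]
bearers [(0.68, [480, -345, 33])]
slope [(0.82, [473, 336, 47]), (0.43, [279, -368, 16])]
lamp_top [(0.72, [303, -228, 24]), (0.63, [576, 360, 83]), (0.23, [763, -196, 122])]
cover_handle [(0.76, [539, 13, 45]), (0.57, [303, -229, 26])]
turn1_mid [(0.68, [454, 119, 63])]
roe1_mid []
spirit [(0.92, [765, -195, 122])]
bowl [(0.63, [303, -229, 28])]
saltjar [(0.89, [751, 242, 74]), (0.47, [598, 126, 62]), (0.23, [303, -232, 25])]
twine [(0.87, [328, 249, 51])]
brush [(0.96, [279, -368, 20]), (0.46, [329, 249, 51])]
weight [(0.96, [291, 375, 36])]
top [ 351.    2. 1001.]
dryer [(0.64, [521, 32, 48])]
bearers [(0.69, [487, -348, 45])]
slope [(0.68, [464, 345, 46]), (0.56, [451, 122, 61]), (0.36, [521, 33, 48])]
lamp_top []
cover_handle [(0.69, [514, 15, 50])]
turn1_mid [(0.52, [449, 120, 67])]
roe1_mid []
spirit [(0.82, [732, -193, 130])]
bowl [(0.92, [315, -230, 17])]
saltjar [(0.87, [727, 241, 72])]
twine [(0.61, [314, 246, 52])]
brush [(0.56, [276, -372, 14])]
weight [(0.68, [276, 379, 41]), (0.28, [463, -23, 31])]
```

View pics/top0.png

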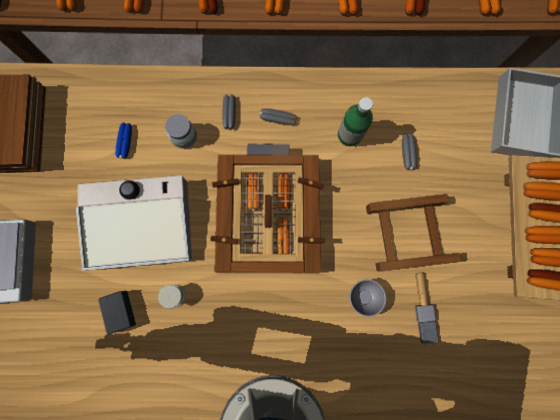

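View pics/scene0.png

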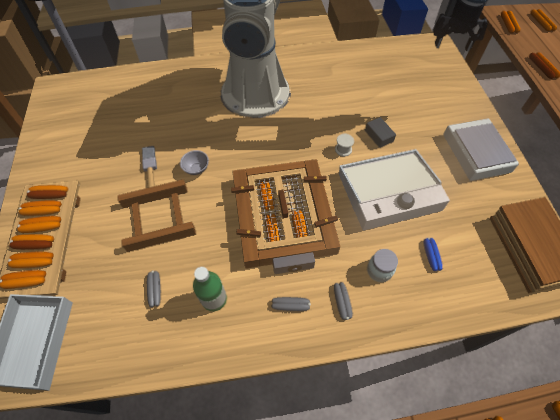

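```bash
python3 - <<'E'
from h import *
im=cv2.imread("pics/top0.png"); C=np.zeros((600,800,3),np.uint8)
f=lambda a,b,c,d,k: cv2.resize(im[c:d,a:b],None,fx=k,fy=k,interpolation=cv2.INTER_CUBIC)
C[:560,:500]=f(205,330,142,282,4)
C[:250,500:]=f(70,195,170,274,2.4)[:250]
C[300:525,505:770]=f(360,470,186,280,2.4)[:225,:264+1] if 0 else cv2.resize(im[186:280,360:470],(265,225))
cv2.imwrite("pics/crop1.png",C)
E
```

```text
(no output)
```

View pics/crop1.png

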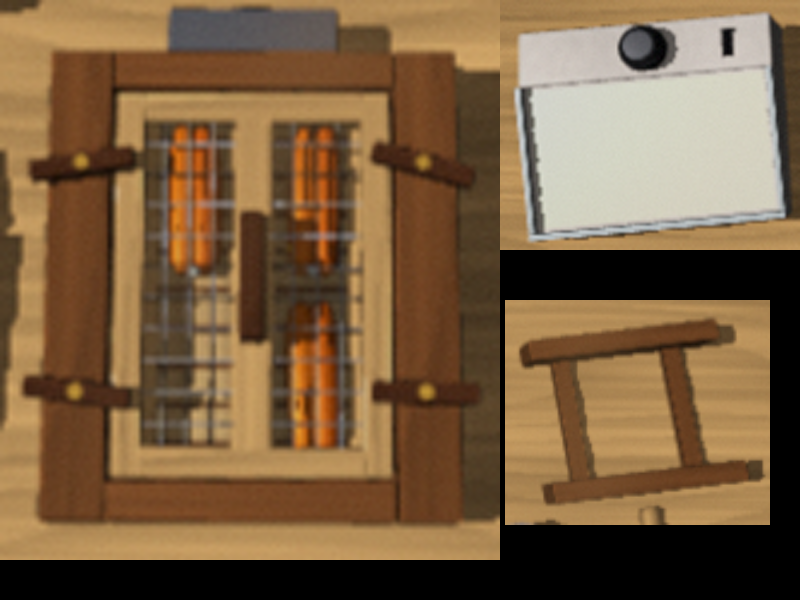

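```bash
python3 - <<'E'
from h import *
c=cal("top"); R=lambda L,f,z:[ray("top",*f(*p),z,c) for p in L]
d=lambda u,v:(205+u/4,142+v/4); s=lambda u,v:(70+(u-500)/2.4,170+v/2.4); b=lambda u,v:(360+(u-505)/2.409,186+(v-300)/2.394)
D=np.array(R([(52,50),(455,52),(460,520),(40,520)],d,48)); print("dryer",np.round(D),D.mean(0))
P=np.array(R([(81,161),(423,161),(74,391),(427,391)],d,63)); print("piv",np.round(P,1),P.mean(0))
for a,q in((0,2),(1,3),(0,1),(2,3)):
    v=P[a]-P[q];print(np.hypot(*v[:2]),np.degrees(np.arctan2(v[1],v[0])))
H=np.array(R([(253,213),(253,341)],d,74));print("handle",H)
B=np.array(R([(520,348),(718,321),(722,342),(525,365),(543,486),(748,462),(752,480),(547,502)],b,45));print("bear",np.round(B),B.mean(0))
v=B[:4].mean(0)-B[4:].mean(0);print(np.hypot(*v[:2]),np.degrees(np.arctan2(v[1],v[0])))
S=np.array(R([(531,88),(765,68)],s,60)+R([(783,212),(533,236)],s,32));print("slope",np.round(S),S.mean(0))
print("lamp",R([(643,47)],s,82))
for n,L in(("roe",[(190,198),(315,198),(314,373)]),):print(np.round(R(L,d,29)))
# button bar ends
print("bars",np.round(R([(31,172),(134,157),(376,152),(472,180),(25,383),(130,399),(375,388),(479,396)],d,68)))
E
```

```text
dryer [[ 672.  146.   48.]
 [ 673. -113.   48.]
 [ 375. -112.   48.]
 [ 373.  143.   48.]] [523.19738006  16.07795024  48.        ]
piv [[594.5 123.5  63. ]
 [596.5 -90.3  63. ]
 [450.4 123.3  63. ]
 [452.2 -91.5  63. ]] [523.39128217  16.23891206  63.        ]
144.15850637515896 0.06000393990814605
144.28328568805782 0.4744928443361644
213.76467371390402 90.51505860680184
214.80748315396264 90.48057303283775
handle [[559.76268969  15.48111289  74.        ]
 [480.44080829  14.61864558  74.        ]]
bear [[ 541. -231.   45.]
 [ 571. -439.   45.]
 [ 549. -442.   45.]
 [ 522. -236.   45.]
 [ 397. -250.   45.]
 [ 423. -459.   45.]
 [ 405. -461.   45.]
 [ 381. -253.   45.]] [ 473.57507138 -346.23666307   45.        ]
145.55082118428106 7.374291701717206
slope [[530. 471.  60.]
 [553. 234.  60.]
 [407. 214.  32.]
 [381. 468.  32.]] [467.5289445  346.98123972  46.        ]
lamp [array([568.94157972, 352.46391804,  82.        ])]
[[579.  57.  29.]
 [580. -24.  29.]
 [467. -24.  29.]]
bars [[ 586.  154.   68.]
 [ 596.   90.   68.]
 [ 601.  -61.   68.]
 [ 583. -120.   68.]
 [ 454.  152.   68.]
 [ 445.   89.   68.]
 [ 453.  -60.   68.]
 [ 449. -122.   68.]]
```

Candidates for roes: amber pieces in the box at px (252,190), (285,190), (284,237), all seen in the crop. Not wanted: amber ones on the rack at the right (540,170–290), blue (124,140), grey (229,111), (278,116), (409,151). I choose the three in the box. The dryer's centre is near (523,16), yaw about 0. The bearers are at (474,−346), yaw about 7°, and the slope at (468,347), yaw about 5.6°.

Call:
servo_tool:
  rows:
    - [20,[0,0,0],[0,0,9.4]]
    - [20,[0,0,0],[0,0,9.4]]
    - [20,[0,0,0],[0,0,9.4]]
    - [20,[0,0,0],[0,0,9.4]]
    - [20,[0,0,0],[0,0,9.4]]
    - [20,[0,0,0],[0,0,9.4]]
    - [20,[0,0,0],[0,0,9.4]]
  force: 30

```text
clock: 2.28
eef_pos: [162.4, 603.5, 231.3]
tcp_rot: [3.142, 0.0, 1.725]
contact_force: [-0.6, 0.2, 0.7]
opening: 0.236
```

Call:
servo_tool:
  rows:
    - [20,[-38.7,25.2,0],[0,0,0]]
    - [20,[-38.7,25.2,0],[0,0,0]]
    - [20,[-38.7,25.2,0],[0,0,0]]
    - [20,[-38.7,25.2,0],[0,0,0]]
    - [20,[-38.7,25.2,0],[0,0,0]]
    - [20,[-38.7,25.2,0],[0,0,0]]
    - [20,[-38.7,25.2,0],[0,0,0]]

```text
clock: 3.15
eef_pos: [380.5, 363.0, 231.5]
tcp_rot: [3.141, -0.0, 1.731]
contact_force: [0.1, 0.2, 0.3]
opening: 0.232
```

Call:
servo_tool:
  rows:
    - [20,[-38.7,25.2,10],[0,0,0]]
    - [20,[-38.7,25.2,10],[0,0,0]]
    - [20,[-38.7,25.2,10],[0,0,0]]
    - [20,[-38.7,25.2,10],[0,0,0]]
    - [20,[-38.7,25.2,10],[0,0,0]]
    - [20,[-38.7,25.2,10],[0,0,0]]
    - [20,[-38.7,25.2,0],[0,0,0]]
    - [20,[0,0,0],[0,0,0]]

```text
clock: 4.15
eef_pos: [598.6, 122.5, 171.1]
tcp_rot: [3.141, 0.0, 1.727]
contact_force: [0.1, 0.0, 0.6]
opening: 0.232
```

```bash
python3 - <<'E'
from h import *
st(); c=cal("wrist"); im=grab_frame("wrist"); cv2.imwrite("pics/w1.png",im)
print(np.round(-c[2][:3,:3].T@c[2][:3,3]), c[2][2,:3])
for p in [(595,124,63),(451,124,63),(596,-91,63),(452,-91,63)]: print(p,proj("wrist",p,c))
E
```

```text
4.15 [598.6 122.5 171.1] [3.141 0.    1.727] [0.1 0.  0.6] 0.232
[588. 194. 313.] [ 0.04493768 -0.28098217 -0.95866033]
(595, 124, 63) [273.60429272 204.78788131]
(451, 124, 63) [ 71.25373203 173.94621884]
(596, -91, 63) [237.97281633 434.56795016]
(452, -91, 63) [ 74.71929448 413.72207339]
```

View pics/w1.png

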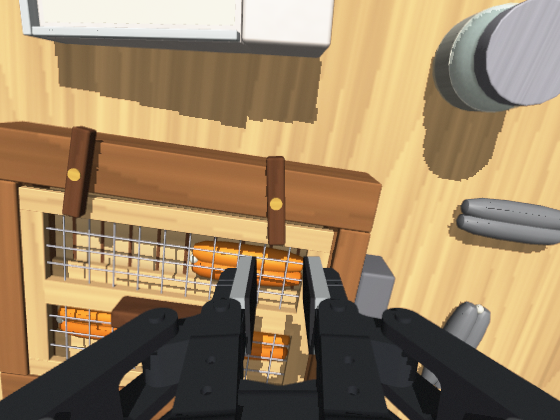

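Call:
servo_tool:
  rows:
    - [20,[1,-1.8,40],[0,0,0]]
    - [20,[0,0,40],[0,0,0]]
    - [20,[0,0,25],[0,0,0]]
    - [20,[0,0,13],[0,0,0]]
    - [20,[0,0,0],[0,0,0]]

```text
clock: 4.82
eef_pos: [594.1, 126.0, 53.0]
tcp_rot: [-3.14, -0.0, 1.731]
contact_force: [-0.3, -1.3, -0.2]
opening: 0.234
```

Call:
servo_tool:
  rows:
    - [20,[0,0,0],[0,0,-10]]
    - [20,[0,0,0],[0,0,-10]]
    - [20,[0,0,0],[0,0,-10]]
    - [20,[0,0,0],[0,0,-10]]
    - [20,[0,0,0],[0,0,-10]]
    - [20,[0,0,0],[0,0,-10]]
    - [20,[0,0,0],[0,0,-10]]
    - [20,[0,0,0],[0,0,-10]]

```text
clock: 5.82
eef_pos: [594.7, 125.5, 54.7]
tcp_rot: [-3.141, 0.0, 3.133]
contact_force: [-1.9, -1.5, 0.6]
opening: 0.235
```

Call:
servo_tool:
  rows:
    - [20,[0,0,0],[0,0,-10]]
    - [20,[0,0,0],[0,0,-2]]
    - [20,[0,0,0],[0,0,0]]

```text
clock: 6.2
eef_pos: [595.3, 125.5, 54.2]
tcp_rot: [-3.142, 0.001, -2.95]
contact_force: [-1.5, -1.9, 1.1]
opening: 0.237
```

```bash
python3 - <<'E'
from h import *
st(); im=grab_frame("scene"); cv2.imwrite("pics/s1.png",cv2.resize(im[140:280,210:360],None,fx=4,fy=4))
E
```

```text
6.2 [595.3 125.5  54.2] [-3.142e+00  1.000e-03 -2.950e+00] [-1.5 -1.9  1.1] 0.237
```

Call:
servo_tool:
  rows:
    - [20,[0,0,-40],[0,0,0]]
    - [20,[0,0,0],[0,0,10]]
    - [20,[0,0,0],[0,0,10]]
    - [20,[0,0,0],[0,0,10]]
    - [20,[0,0,0],[0,0,10]]
    - [20,[0,0,0],[0,0,10]]
    - [20,[0,0,0],[0,0,10]]
    - [20,[0,0,0],[0,0,10]]

```text
clock: 7.25
eef_pos: [595.3, 125.8, 93.6]
tcp_rot: [3.14, 0.0, 2.106]
contact_force: [-0.8, -0.0, -0.7]
opening: 0.234
```

Call:
servo_tool:
  rows:
    - [20,[0,0,0],[0,0,10]]
    - [20,[0,0,0],[0,0,10]]
    - [20,[0,0,0],[0,0,10]]
    - [20,[0,0,0],[0,0,9]]
    - [20,[-5,-35.7,0],[0,0,0]]
    - [20,[-5,-35.7,0],[0,0,0]]
    - [20,[-5,-35.7,0],[0,0,0]]
    - [20,[-5,-35.7,0],[0,0,0]]

```text
clock: 8.25
eef_pos: [450.1, 125.4, 93.6]
tcp_rot: [3.14, -0.001, 1.431]
contact_force: [0.4, 0.1, 0.3]
opening: 0.234
```

Call:
servo_tool:
  rows:
    - [20,[0,0,0],[0,0,0]]
    - [20,[0,0,0],[0,0,0]]

```text
clock: 8.5
eef_pos: [452.0, 125.6, 93.9]
tcp_rot: [3.139, -0.001, 1.433]
contact_force: [-0.8, -0.6, -0.2]
opening: 0.234
```

```bash
python3 - <<'E'
from h import *
st(); im=grab_frame("wrist"); cv2.imwrite("pics/w2.png",im); c=cal("wrist")
for p in [(452.5,123.5,63),(596.5,123.5,63)]: print(proj("wrist",p,c))
E
```

```text
8.5 [452.  125.6  93.9] [ 3.139e+00 -1.000e-03  1.433e+00] [-0.8 -0.6 -0.2] 0.234
[279.07171926 253.51107341]
[561.2251809  216.96440067]
```

View pics/w2.png

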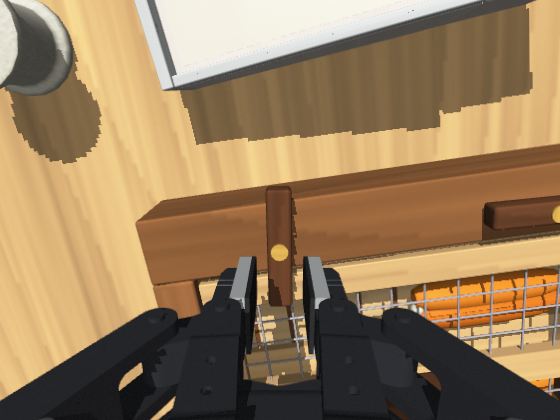

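Call:
servo_tool:
  rows:
    - [20,[-2,0.5,20],[0,0,0]]
    - [20,[0,0,20],[0,0,0]]
    - [20,[0,0,0],[0,0,10]]
    - [20,[0,0,0],[0,0,10]]
    - [20,[0,0,0],[0,0,10]]
    - [20,[0,0,0],[0,0,10]]
    - [20,[0,0,0],[0,0,10]]
    - [20,[0,0,0],[0,0,10]]

```text
clock: 9.55
eef_pos: [451.4, 123.1, 52.9]
tcp_rot: [-3.141, 0.001, 0.38]
contact_force: [-1.9, 1.7, -2.6]
opening: 0.231
```

Call:
servo_tool:
  rows:
    - [20,[0,0,0],[0,0,10]]
    - [20,[0,0,0],[0,0,10]]
    - [20,[0,0,0],[0,0,10]]
    - [20,[0,0,0],[0,0,3]]
    - [20,[0,0,0],[0,0,0]]
    - [20,[0,0,-45],[0,0,0]]
    - [20,[0,0,0],[0,0,-10]]
    - [20,[0,0,0],[0,0,-10]]

```text
clock: 10.55
eef_pos: [452.2, 123.2, 99.0]
tcp_rot: [-3.141, -0.002, 0.166]
contact_force: [-0.9, -0.6, -0.7]
opening: 0.237
```

Call:
servo_tool:
  rows:
    - [20,[0,0,0],[0,0,-10]]
    - [20,[0,0,0],[0,0,-10]]
    - [20,[0,0,0],[0,0,-10]]
    - [20,[0,0,0],[0,0,-10]]
    - [20,[0,0,0],[0,0,-10]]
    - [20,[0,0,0],[0,0,-10]]
    - [20,[0,0,0],[0,0,-10]]
    - [20,[0,0,0],[0,0,-7]]

```text
clock: 11.55
eef_pos: [451.8, 123.1, 98.4]
tcp_rot: [3.141, -0.0, 1.509]
contact_force: [0.4, 0.1, -0.3]
opening: 0.237
```

Call:
servo_tool:
  rows:
    - [20,[-43.1,3.1,0],[0,0,0]]
    - [20,[-43.1,3.1,0],[0,0,0]]
    - [20,[-43.1,3.1,0],[0,0,0]]
    - [20,[-43.1,3.1,0],[0,0,0]]
    - [20,[-43.1,3.1,0],[0,0,0]]
    - [20,[0,0,0],[0,0,0]]
    - [20,[0,0,0],[0,0,0]]

```text
clock: 12.42
eef_pos: [452.2, -93.1, 98.3]
tcp_rot: [3.141, -0.0, 1.503]
contact_force: [-0.3, 0.1, -0.2]
opening: 0.236
```

```bash
python3 - <<'E'
from h import *
s=st(); print(s["qpos"]);c=cal("wrist");im=grab_frame("wrist"); cv2.imwrite("pics/w3.png",im); 
for p in [(452.5,-90.5,63)]: print(proj("wrist",p,c))
E
```

```text
12.425 [452.2 -93.1  98.3] [ 3.141 -0.     1.503] [-0.3  0.1 -0.2] 0.236
[-2.06463824e-01  2.89228872e-01  2.08882585e+00  2.11780713e-04
  7.63332520e-01 -1.38868145e-01]
[278.3727138  241.84893509]
```

View pics/w3.png

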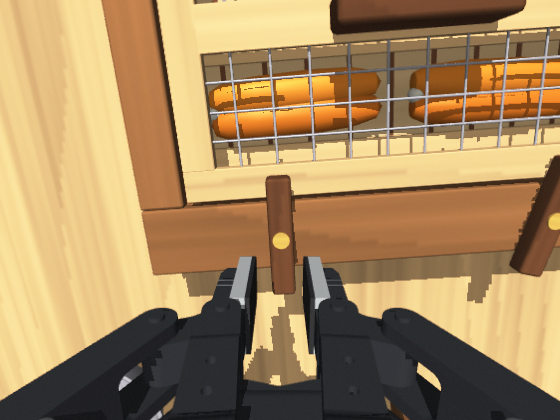

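Call:
servo_tool:
  rows:
    - [20,[3,1,25],[0,0,0]]
    - [20,[0,0,20],[0,0,0]]
    - [20,[0,0,0],[0,0,10]]
    - [20,[0,0,0],[0,0,10]]
    - [20,[0,0,0],[0,0,10]]
    - [20,[0,0,0],[0,0,10]]
    - [20,[0,0,0],[0,0,10]]
    - [20,[0,0,0],[0,0,10]]

```text
clock: 13.48
eef_pos: [454.1, -89.2, 53.4]
tcp_rot: [3.14, -0.001, 0.453]
contact_force: [2.1, -2.3, -2.1]
opening: 0.234
```

Call:
servo_tool:
  rows:
    - [20,[0,0,0],[0,0,10]]
    - [20,[0,0,0],[0,0,10]]
    - [20,[0,0,0],[0,0,10]]
    - [20,[0,0,0],[0,0,4]]
    - [20,[0,0,0],[0,0,0]]
    - [20,[0,0,-45],[0,0,0]]
    - [20,[0,0,0],[0,0,-10.5]]
    - [20,[0,0,0],[0,0,-10.5]]

```text
clock: 14.48
eef_pos: [453.3, -89.4, 98.9]
tcp_rot: [3.141, -0.001, 0.239]
contact_force: [-1.2, 1.1, -0.4]
opening: 0.232
```

Call:
servo_tool:
  rows:
    - [20,[0,0,0],[0,0,-10]]
    - [20,[0,0,0],[0,0,-10]]
    - [20,[0,0,0],[0,0,-10]]
    - [20,[0,0,0],[0,0,-10]]
    - [20,[0,0,0],[0,0,-10]]
    - [20,[0,0,0],[0,0,-10]]
    - [20,[10.5,34.4,0],[0,0,0]]
    - [20,[10.5,34.4,0],[0,0,0]]

```text
clock: 15.48
eef_pos: [525.7, -89.1, 98.4]
tcp_rot: [-3.141, -0.0, 1.28]
contact_force: [-0.1, -1.1, 1.0]
opening: 0.233
```

Call:
servo_tool:
  rows:
    - [20,[10.5,34.4,0],[0,0,0]]
    - [20,[10.5,34.4,0],[0,0,0]]
    - [20,[0,0,0],[0,0,0]]
    - [20,[0,0,0],[0,0,0]]

```text
clock: 15.98
eef_pos: [595.7, -89.1, 97.8]
tcp_rot: [-3.14, 0.0, 1.278]
contact_force: [-0.8, 0.1, 0.2]
opening: 0.24
```

Call:
servo_tool:
  rows:
    - [20,[-0.5,1.7,25],[0,0,0]]
    - [20,[0,0,20],[0,0,0]]
    - [20,[0,0,0],[0,0,10]]
    - [20,[0,0,0],[0,0,10]]
    - [20,[0,0,0],[0,0,10]]
    - [20,[0,0,0],[0,0,10]]
    - [20,[0,0,0],[0,0,10]]
    - [20,[0,0,0],[0,0,10]]

```text
clock: 16.98
eef_pos: [596.3, -90.2, 52.3]
tcp_rot: [-3.14, 0.003, 0.224]
contact_force: [-1.5, 1.9, -0.8]
opening: 0.236
```

Call:
servo_tool:
  rows:
    - [20,[0,0,0],[0,0,10]]
    - [20,[0,0,0],[0,0,10]]
    - [20,[0,0,0],[0,0,6]]
    - [20,[0,0,0],[0,0,0]]
    - [20,[0,0,-45],[0,0,0]]
    - [55,[0,0,-40],[0,0,-10]]
    - [55,[0,0,0],[0,0,-4]]
    - [55,[-26,-35,0],[0,0,0]]

```text
clock: 17.98
eef_pos: [573.2, -57.4, 139.1]
tcp_rot: [3.141, -0.004, 0.022]
contact_force: [0.2, 1.3, -1.1]
opening: 0.645
```

Call:
servo_tool:
  rows:
    - [55,[-26,-35,0],[0,0,0]]
    - [55,[-26,-35,0],[0,0,0]]
    - [55,[0,0,0],[0,0,0]]
    - [55,[0,0,0],[0,0,0]]

```text
clock: 18.48
eef_pos: [518.8, 12.5, 138.5]
tcp_rot: [3.141, -0.001, 0.022]
contact_force: [0.9, -0.2, 0.1]
opening: 0.645
```

```bash
python3 - <<'E'
from h import *
s=st(); a=grab_frame("top")[140:290,200:345]; c=cal("wrist");b=grab_frame("wrist")
print(np.round([proj("wrist",p,c) for p in [(480,15,74),(560,15,74)]]))
cv2.imwrite("pics/m4.png",np.hstack([cv2.resize(a,(406,420)),b[:,100:490]]))
E
```

```text
18.475 [518.8  12.5 138.5] [ 3.141e+00 -1.000e-03  2.200e-02] [ 0.9 -0.2  0.1] 0.645
[[274. 286.]
 [277. 161.]]
```

View pics/m4.png

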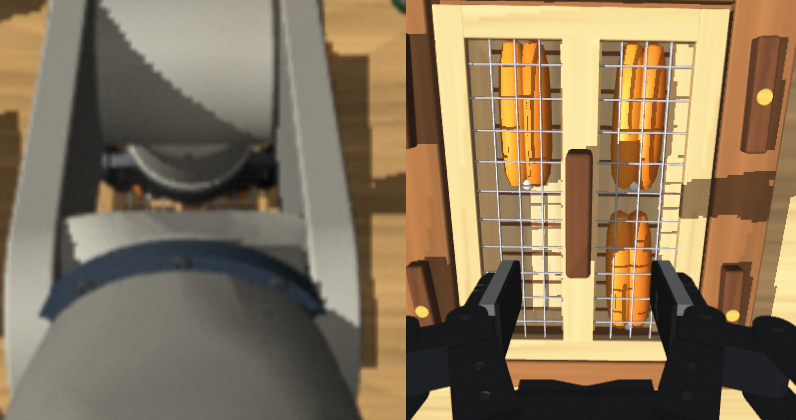

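Call:
servo_tool:
  rows:
    - [45,[5,-3.5,40],[0,0,0]]
    - [45,[0,0,30],[0,0,0]]
    - [45,[0,0,16],[0,0,0]]
    - [45,[0,0,0],[0,0,0]]
    - [0,[0,0,0],[0,0,0]]
    - [0,[0,0,0],[0,0,0]]
    - [0,[0,0,0],[0,0,0]]
    - [0,[0,0,0],[0,0,0]]
  force: 80

```text
clock: 19.58
eef_pos: [524.2, 16.2, 53.6]
tcp_rot: [-3.142, -0.002, 0.02]
contact_force: [-0.7, -0.1, 6.8]
opening: 0.168
```

Call:
servo_tool:
  rows:
    - [0,[0,0,0],[0,0,0]]
    - [0,[0,0,0],[0,0,0]]
    - [0,[0,0,0],[0,0,0]]

```text
clock: 19.95
eef_pos: [524.1, 16.2, 53.6]
tcp_rot: [3.142, -0.002, 0.02]
contact_force: [-0.3, -0.5, 6.6]
opening: 0.165
```

Call:
servo_tool:
  rows:
    - [0,[0,0,-5],[0,0,0]]
    - [0,[0,0,-10],[0,0,0]]
    - [0,[0,0,-10],[0,0,0]]
    - [0,[0,0,-10],[0,0,0]]
    - [0,[0,0,-10],[0,0,0]]
    - [0,[0,0,0],[0,0,0]]
    - [0,[0,0,0],[0,0,0]]

```text
clock: 20.82
eef_pos: [523.1, 16.3, 97.2]
tcp_rot: [-3.142, 0.0, 0.02]
contact_force: [0.3, -0.2, -3.2]
opening: 0.166
```

```bash
python3 - <<'E'
from h import *
s=st(); a=grab_frame("scene"); b=grab_frame("wrist")
cv2.imwrite("pics/m5.png",np.hstack([a[100:320,100:400],cv2.resize(b,None,fx=.5,fy=.5)[:,:]][:1]+[cv2.resize(b,(293,220))]))
E
```

```text
20.825 [523.1  16.3  97.2] [-3.142  0.     0.02 ] [ 0.3 -0.2 -3.2] 0.166
```

View pics/m5.png

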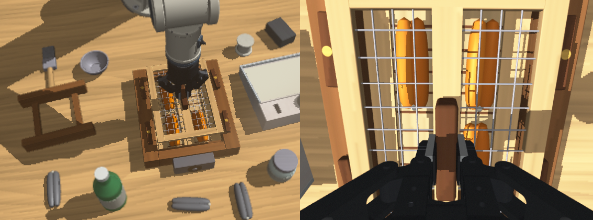

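Call:
servo_tool:
  rows:
    - [0,[-2,16.7,0],[0,0,0]]
    - [0,[-4,32,0],[0,0,0]]
    - [0,[-5,36.7,0],[0,0,0]]
    - [0,[-5,36.7,0],[0,0,0]]
    - [0,[-5,36.7,0],[0,0,0]]
    - [0,[-5,36.7,0],[0,0,0]]
    - [0,[-5,36.7,0],[0,0,0]]
    - [0,[-5,36.7,0],[0,0,0]]

```text
clock: 21.92
eef_pos: [491.7, -255.2, 97.0]
tcp_rot: [-3.141, 0.001, 0.02]
contact_force: [0.8, 0.0, -3.4]
opening: 0.167
```

Call:
servo_tool:
  rows:
    - [0,[-5,36.7,0],[0,0,0]]
    - [0,[-4,32,0],[0,0,0]]
    - [0,[-2,20,0],[0,0,0]]
    - [0,[0,10,0],[0,0,0]]
    - [0,[0,0,0],[0,0,-3.1]]
    - [0,[0,0,0],[0,0,-3.1]]
    - [0,[0,0,0],[0,0,0]]
    - [0,[0,0,0],[0,0,0]]

```text
clock: 22.92
eef_pos: [483.6, -351.8, 97.2]
tcp_rot: [-3.141, 0.0, 0.128]
contact_force: [0.2, 0.3, -3.8]
opening: 0.163
```

```bash
python3 - <<'E'
from h import *
s=st(); a=grab_frame("scene"); b=grab_frame("wrist"); t=grab_frame("top")
cv2.imwrite("pics/m6.png",np.hstack([cv2.resize(a[130:310,90:290],(400,360)),cv2.resize(b,(400,360))]))
E
```

```text
22.925 [ 483.6 -351.8   97.2] [-3.141  0.     0.128] [ 0.2  0.3 -3.8] 0.163
```

View pics/m6.png

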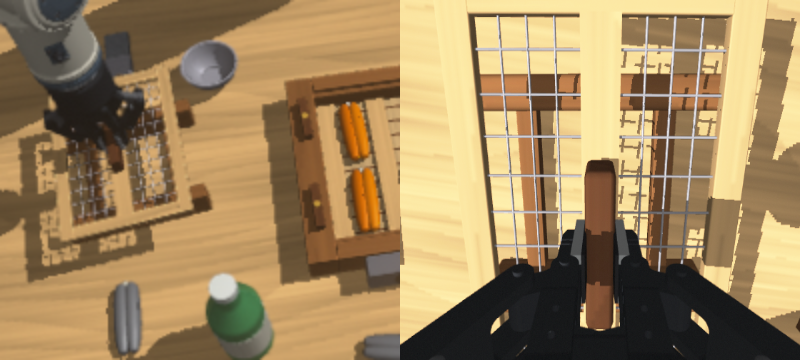

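Call:
servo_tool:
  rows:
    - [0,[0,0,12],[0,0,0]]
    - [0,[0,0,12],[0,0,0]]
    - [0,[0,0,8],[0,0,0]]
    - [0,[0,0,4],[0,0,0]]
    - [0,[0,0,2.5],[0,0,0]]
    - [0,[0,0,0],[0,0,0]]
    - [0,[0,0,0],[0,0,0]]

```text
clock: 23.95
eef_pos: [483.8, -352.3, 59.0]
tcp_rot: [3.141, -0.0, 0.128]
contact_force: [-0.6, -0.1, -4.0]
opening: 0.169
```

Call:
servo_tool:
  rows:
    - [0,[0,0,1],[0,0,0]]
    - [0,[0,0,0.7],[0,0,0]]
    - [0,[0,0,0],[0,0,0]]

```text
clock: 24.32
eef_pos: [483.8, -352.4, 58.6]
tcp_rot: [3.141, -0.001, 0.128]
contact_force: [-3.9, 2.3, 11.5]
opening: 0.164
```

Call:
servo_tool:
  rows:
    - [20,[0,0,0],[0,0,0]]
    - [30,[0,0,0],[0,0,0]]
    - [45,[0,0,0],[0,0,0]]
    - [45,[0,0,-20],[0,0,0]]
    - [45,[0,0,-40],[0,0,0]]
    - [45,[0,0,-40],[0,0,0]]
    - [45,[0,0,0],[0,0,0]]
    - [45,[0,0,0],[0,0,0]]

```text
clock: 25.32
eef_pos: [483.5, -352.2, 157.7]
tcp_rot: [3.141, -0.001, 0.128]
contact_force: [-0.2, 0.2, -0.7]
opening: 0.526
```

```bash
python3 - <<'E'
from h import *
s=st(); a=grab_frame("scene"); b=grab_frame("wrist"); t=grab_frame("top")
print([(x["conf"],w("scene",x["centre"]).round()) for x in boxes_of("scene","cover_handle")])
c=cal("top"); print([(x["conf"],w("top",x["centre"],c).round()) for x in boxes_of("top","roe1_mid")])
cv2.imwrite("pics/t7.png",t)
cv2.imwrite("pics/m7.png",np.hstack([cv2.resize(a[130:310,90:290],(400,360)),cv2.resize(t[140:320,205:405],(400,360))]))
E
```

```text
25.325 [ 483.5 -352.2  157.7] [ 3.141e+00 -1.000e-03  1.280e-01] [-0.2  0.2 -0.7] 0.526
[(0.87, array([ 508., -349.,   51.]))]
[(0.64, array([590., 123.,  65.])), (0.29, array([448., 121.,  67.]))]
```

View pics/m7.png

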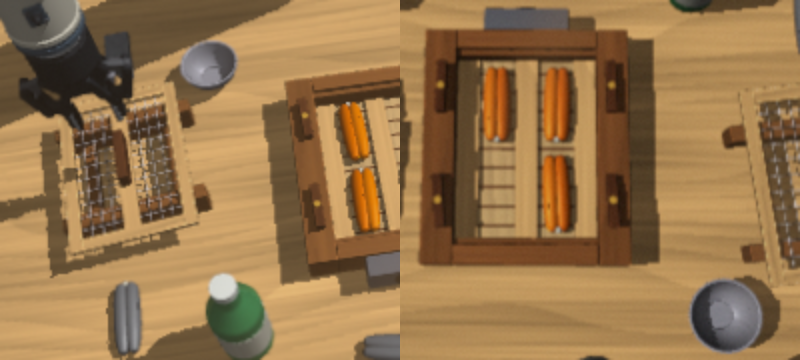

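```bash
cat > roes.py <<'E'
from h import *
def roes(n,im,c,z,box):
    h=cv2.cvtColor(im,cv2.COLOR_BGR2HSV); m=cv2.inRange(h,(3,190,110),(18,255,255))
    M=np.zeros_like(m); M[box[1]:box[3],box[0]:box[2]]=255; m&=M
    m=cv2.morphologyEx(m,cv2.MORPH_CLOSE,np.ones((3,3)))
    for k in cv2.findContours(m,0,1)[0]:
        if cv2.contourArea(k)<60: continue
        W=np.array([ray(n,*q,z,c)[:2] for q in k[:,0]]).astype(np.float32)
        r=cv2.minAreaRect(W); b=cv2.boxPoints(r); e=max((b[1]-b[0],b[2]-b[1]),key=np.linalg.norm)
        a=np.degrees(np.arctan2(e[1],e[0])); a=(a+90)%180-90
        print(n,np.round(r[0],1),np.round(r[1]),"yaw",round(a,1),"px",k[:,0].mean(0).round())
E
python3 - <<'E'
from roes import *
roes("top",cv2.imread("pics/t7.png"),cal("top"),26,(215,150,322,275))
E
```

```text
top [464.2 -19.8] [94. 30.] yaw 0.5 px [282. 236.]
top [581.2 -20.5] [93. 29.] yaw 0.1 px [283. 192.]
top [580.5  57.1] [93. 29.] yaw 0.9 px [252. 192.]
```

Call:
servo_tool:
  rows:
    - [56,[0,0,0],[0,0,7.3]]
    - [56,[-2,-41.5,0],[0,0,0]]
    - [56,[-2,-41.5,0],[0,0,0]]
    - [56,[-2,-41.5,0],[0,0,0]]
    - [56,[-2,-41.5,0],[0,0,0]]
    - [56,[-2,-41.5,0],[0,0,0]]
    - [56,[-3,-41.5,0],[0,0,0]]
    - [56,[-3,-41.5,0],[0,0,0]]

```text
clock: 26.58
eef_pos: [466.9, -60.4, 156.7]
tcp_rot: [-3.141, 0.001, 0.001]
contact_force: [0.6, -0.1, -0.3]
opening: 0.652
```

Call:
servo_tool:
  rows:
    - [56,[-3,-41.5,0],[0,0,0]]
    - [56,[0,0,0],[0,0,0]]
    - [56,[0,0,0],[0,0,0]]

```text
clock: 26.95
eef_pos: [464.3, -20.4, 156.8]
tcp_rot: [3.141, 0.0, 0.002]
contact_force: [0.6, 0.1, -0.2]
opening: 0.655
```

```bash
python3 - <<'E'
from roes import *
st(); c=cal("wrist"); im=grab_frame("wrist"); cv2.imwrite("pics/w8.png",im)
roes("wrist",im,c,26,(0,0,560,420)); print(proj("wrist",(464,-20,30),c))
E
```

```text
26.95 [464.3 -20.4 156.8] [3.141e+00 0.000e+00 2.000e-03] [ 0.6  0.1 -0.2] 0.655
wrist [467.1 -21.4] [98. 34.] yaw 1.2 px [281. 194.]
wrist [568.4 -21.8] [34. 71.] yaw -0.8 px [276.  53.]
wrist [568.1  54.1] [29. 72.] yaw -3.5 px [174.  57.]
[279.41727297 201.33513718]
```

View pics/w8.png

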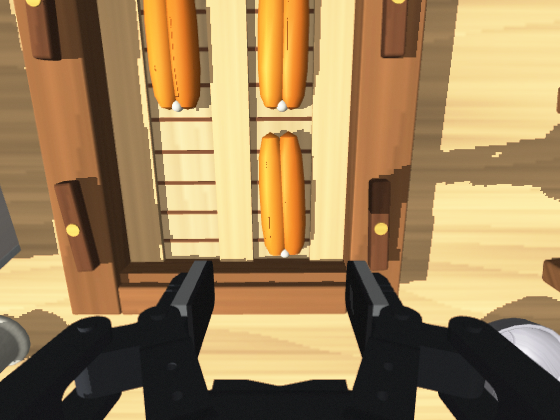

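Call:
servo_tool:
  rows:
    - [54,[2.5,1,40],[0,0,0]]
    - [54,[0,0,40],[0,0,0]]
    - [54,[0,0,30],[0,0,0]]
    - [54,[0,0,18],[0,0,0]]
    - [54,[0,0,8],[0,0,0]]
    - [54,[0,0,3],[0,0,0]]
    - [54,[0,0,0],[0,0,0]]
  force: 40

```text
clock: 27.88
eef_pos: [467.2, -21.5, 18.5]
tcp_rot: [3.142, -0.001, 0.0]
contact_force: [-0.5, -0.4, 0.2]
opening: 0.634
```

Call:
servo_tool:
  rows:
    - [10,[0,0,0],[0,0,0]]
    - [10,[0,0,0],[0,0,0]]
    - [10,[0,0,0],[0,0,0]]
    - [10,[0,0,0],[0,0,0]]
    - [10,[0,0,0],[0,0,0]]

```text
clock: 28.5
eef_pos: [467.4, -21.3, 19.0]
tcp_rot: [3.141, -0.001, 0.001]
contact_force: [-0.4, -1.0, 6.5]
opening: 0.402
```

Call:
servo_tool:
  rows:
    - [10,[0,0,-20],[0,0,0]]
    - [10,[0,0,-40],[0,0,0]]
    - [10,[0,0,-40],[0,0,0]]
    - [10,[0,0,0],[0,0,-5.6]]
    - [10,[3,-20,0],[0,0,0]]
    - [10,[3,-35,0],[0,0,0]]
    - [10,[3,-35,0],[0,0,0]]
    - [10,[3,-35,0],[0,0,0]]

```text
clock: 29.5
eef_pos: [466.5, 105.5, 118.7]
tcp_rot: [-3.142, -0.001, 0.098]
contact_force: [1.2, -0.2, -0.9]
opening: 0.401
```

Call:
servo_tool:
  rows:
    - [10,[3,-35,0],[0,0,0]]
    - [10,[3,-35,0],[0,0,0]]
    - [10,[3,-35,0],[0,0,0]]
    - [10,[3,-35,0],[0,0,0]]
    - [10,[2,-31.4,0],[0,0,0]]
    - [10,[0,0,0],[0,5.73,0]]
    - [10,[0,0,0],[0,5.73,0]]
    - [10,[0,0,0],[0,0,0]]

```text
clock: 30.5
eef_pos: [461.8, 276.0, 118.1]
tcp_rot: [3.141, -0.199, 0.1]
contact_force: [0.3, -0.2, -1.2]
opening: 0.402
```

```bash
python3 - <<'E'
from h import *
st(); a=grab_frame("wrist"); b=grab_frame("scene"); t=grab_frame("top")
cv2.imwrite("pics/m9.png",np.hstack([cv2.resize(a,(400,300)),cv2.resize(b[110:245,310:490],(400,300))]))
E
```

```text
30.5 [461.8 276.  118.1] [ 3.141 -0.199  0.1  ] [ 0.3 -0.2 -1.2] 0.402
```

View pics/m9.png

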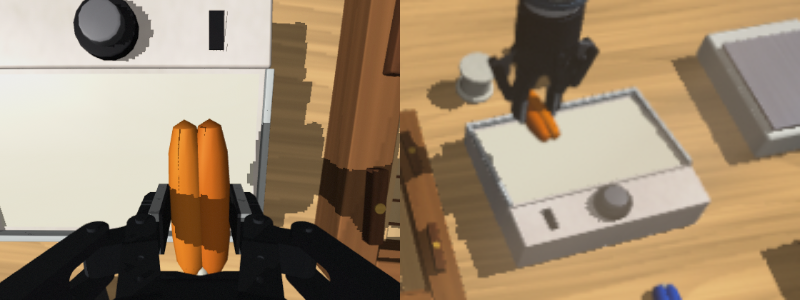

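Call:
servo_tool:
  rows:
    - [10,[0,0,20],[0,0,0]]
    - [10,[0,0,20],[0,0,0]]
    - [10,[0,0,14],[0,0,0]]
    - [10,[0,0,7],[0,0,0]]
    - [10,[0,0,3],[0,0,0]]
    - [10,[0,0,1],[0,0,0]]
    - [10,[0,0,0],[0,0,0]]
    - [10,[0,0,0],[0,0,0]]

```text
clock: 31.65
eef_pos: [476.5, 277.7, 54.8]
tcp_rot: [-3.141, -0.201, 0.099]
contact_force: [-0.4, 0.5, -0.7]
opening: 0.403
```

Call:
servo_tool:
  rows:
    - [10,[0,0,1],[0,0,0]]
    - [10,[0,0,1],[0,0,0]]
    - [10,[0,0,0],[0,0,0]]

```text
clock: 32.02
eef_pos: [476.8, 277.6, 52.3]
tcp_rot: [3.142, -0.2, 0.099]
contact_force: [0.3, 0.0, -0.2]
opening: 0.398
```

Call:
servo_tool:
  rows:
    - [10,[0,0,1],[0,0,0]]
    - [10,[0,0,0],[0,0,0]]
    - [10,[0,0,0],[0,0,0]]

```text
clock: 32.4
eef_pos: [476.9, 277.6, 52.0]
tcp_rot: [3.142, -0.2, 0.098]
contact_force: [-4.4, -1.3, 9.2]
opening: 0.403
```

Call:
servo_tool:
  rows:
    - [42,[0,0,0],[0,0,0]]
    - [52,[0,0,0],[0,0,0]]
    - [52,[0,0,0],[0,0,0]]
    - [52,[0,0,-15],[0,0,0]]
    - [52,[0,0,-25],[0,0,0]]
    - [52,[0,0,-30],[0,0,0]]
    - [52,[0,0,0],[0,-5.73,0]]
    - [52,[0,0,0],[0,-5.73,0]]

```text
clock: 33.4
eef_pos: [463.0, 276.9, 122.1]
tcp_rot: [-3.14, 0.001, 0.1]
contact_force: [0.3, 0.3, -0.6]
opening: 0.612
```

Call:
servo_tool:
  rows:
    - [56,[0,0,0],[0,0,5.6]]
    - [56,[19.7,36.8,0],[0,0,0]]
    - [56,[19.7,36.8,0],[0,0,0]]
    - [56,[19.7,36.8,0],[0,0,0]]
    - [56,[19.7,36.8,0],[0,0,0]]
    - [56,[19.7,36.8,0],[0,0,0]]
    - [56,[19.7,36.8,-30],[0,0,0]]
    - [56,[0,0,0],[0,0,0]]

```text
clock: 34.4
eef_pos: [584.2, 53.6, 153.1]
tcp_rot: [-3.141, -0.005, -0.002]
contact_force: [0.1, 0.2, -0.2]
opening: 0.656
```

Call:
servo_tool:
  rows:
    - [56,[0,0,0],[0,0,0]]
    - [56,[0,0,0],[0,0,0]]

```text
clock: 34.65
eef_pos: [580.4, 56.5, 149.6]
tcp_rot: [-3.141, 0.001, 0.002]
contact_force: [-0.3, 0.3, -0.1]
opening: 0.658
```

```bash
python3 - <<'E'
from roes import *
st(); c=cal("wrist"); im=grab_frame("wrist"); roes("wrist",im,c,26,(0,0,560,420)); cv2.imwrite("pics/w10.png",im)
t=grab_frame("top"); roes("top",t,cal("top"),26,(215,150,322,275));roes("top",t,cal("top"),60,(60,150,200,275))
s=grab_frame("scene"); roes("scene",s,cal("scene"),26,(230,140,340,280)); roes("scene",s,cal("scene"),58,(335,140,450,240))
E
```

```text
34.65 [580.4  56.5 149.6] [-3.141e+00  1.000e-03  2.000e-03] [-0.3  0.3 -0.1] 0.658
wrist [437.1 293.9] [18. 56.] yaw -12.9 px [  5. 355.]
wrist [571.4  63.4] [98. 34.] yaw 0.8 px [271. 211.]
wrist [582.7 -21.3] [36. 99.] yaw -0.7 px [383. 197.]
top [473.7 279.3] [93. 27.] yaw 10.6 px [160. 229.]
scene [582.5 -20.4] [31. 97.] yaw -0.9 px [273. 230.]
scene [572.3  65.2] [96. 31.] yaw 2.1 px [302. 222.]
scene [474.4 280.9] [81. 26.] yaw 14.5 px [368. 177.]
```

Call:
servo_tool:
  rows:
    - [46,[-8.6,-7.1,30],[0,0,0]]
    - [46,[0,0,40],[0,0,0]]
    - [46,[0,0,10],[0,0,0]]
    - [46,[0,0,0],[0,0,0]]
    - [46,[0,0,20],[0,0,0]]
    - [46,[0,0,10],[0,0,0]]
    - [46,[0,0,8],[0,0,0]]
    - [46,[0,0,0],[0,0,0]]

```text
clock: 35.8
eef_pos: [572.9, 62.6, 32.0]
tcp_rot: [3.142, 0.0, 0.001]
contact_force: [-0.1, -0.2, 0.4]
opening: 0.54
```

```bash
python3 - <<'E'
from roes import *
st(); im=grab_frame("wrist"); cv2.imwrite("pics/w11.png",im)
E
```

```text
35.8 [572.9  62.6  32. ] [3.142e+00 0.000e+00 1.000e-03] [-0.1 -0.2  0.4] 0.54
```

View pics/w11.png

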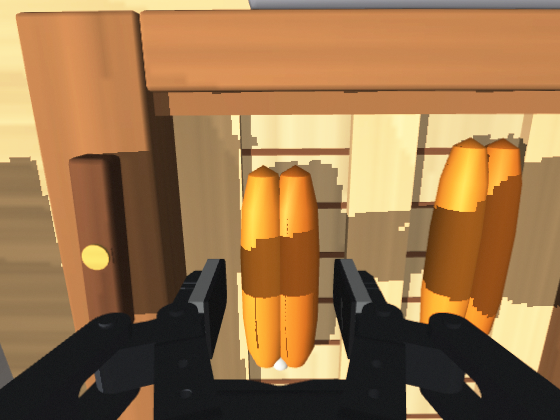

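Call:
servo_tool:
  rows:
    - [46,[0,0.5,8],[0,0,0]]
    - [46,[0,0,4],[0,0,0]]
    - [46,[0,0,0],[0,0,0]]
    - [10,[0,0,0],[0,0,0]]
    - [10,[0,0,0],[0,0,0]]
    - [10,[0,0,0],[0,0,0]]
    - [10,[0,0,0],[0,0,0]]
    - [10,[0,0,0],[0,0,0]]
  force: 40

```text
clock: 36.85
eef_pos: [572.9, 62.1, 20.2]
tcp_rot: [3.142, -0.0, 0.001]
contact_force: [-2.4, -1.2, 5.4]
opening: 0.399
```

Call:
servo_tool:
  rows:
    - [10,[0,0,-20],[0,0,0]]
    - [10,[0,0,-40],[0,0,0]]
    - [10,[0,0,-40],[0,0,0]]
    - [10,[0,0,0],[0,0,-5.6]]
    - [10,[-6.5,-20,0],[0,0,0]]
    - [10,[-11,-35,0],[0,0,0]]
    - [10,[-11,-35,0],[0,0,0]]
    - [10,[-11,-35,0],[0,0,0]]

```text
clock: 37.85
eef_pos: [519.7, 184.3, 119.2]
tcp_rot: [3.142, 0.001, 0.096]
contact_force: [1.5, 0.7, -0.2]
opening: 0.398
```

Call:
servo_tool:
  rows:
    - [10,[-11,-35,0],[0,0,0]]
    - [10,[-11,-35,0],[0,0,0]]
    - [10,[-11,-35,0],[0,0,0]]
    - [10,[-11,-35,0],[0,0,0]]
    - [10,[-8.2,-28.8,0],[0,0,0]]
    - [10,[0,0,0],[0,5.73,0]]
    - [10,[0,0,0],[0,5.73,0]]
    - [10,[0,0,0],[0,0,0]]

```text
clock: 38.85
eef_pos: [449.9, 345.4, 118.9]
tcp_rot: [3.14, -0.197, 0.1]
contact_force: [-0.1, -0.5, -0.8]
opening: 0.401
```

Call:
servo_tool:
  rows:
    - [10,[0,0,20],[0,0,0]]
    - [10,[0,0,20],[0,0,0]]
    - [10,[0,0,12],[0,0,0]]
    - [10,[0,0,7],[0,0,0]]
    - [10,[0,0,3],[0,0,0]]
    - [10,[0,0,0],[0,0,0]]
    - [10,[0,0,0],[0,0,0]]

```text
clock: 39.72
eef_pos: [465.2, 346.9, 59.8]
tcp_rot: [-3.141, -0.201, 0.098]
contact_force: [0.2, 0.2, -0.8]
opening: 0.401
```

Call:
servo_tool:
  rows:
    - [10,[0,0,4],[0,0,0]]
    - [10,[0,0,2],[0,0,0]]
    - [10,[0,0,1],[0,0,0]]
    - [10,[0,0,0],[0,0,0]]
    - [10,[0,0,0],[0,0,0]]

```text
clock: 40.35
eef_pos: [466.3, 346.8, 52.5]
tcp_rot: [3.141, -0.2, 0.099]
contact_force: [-2.3, 0.3, 1.7]
opening: 0.4
```

Call:
servo_tool:
  rows:
    - [10,[0,0,0.7],[0,0,0]]
    - [42,[0,0,0],[0,0,0]]
    - [48,[0,0,0],[0,0,0]]
    - [48,[0,0,0],[0,0,0]]
    - [48,[0,0,-15],[0,0,0]]
    - [52,[0,0,-25],[0,0,0]]
    - [52,[0,0,-30],[0,0,0]]
    - [52,[0,0,0],[0,-5.73,0]]

```text
clock: 41.35
eef_pos: [451.8, 346.3, 123.4]
tcp_rot: [-3.14, -0.101, 0.1]
contact_force: [-0.1, 0.6, -0.2]
opening: 0.609
```

Call:
servo_tool:
  rows:
    - [56,[0,0,0],[0,-5.73,0]]
    - [56,[0,0,0],[0,0,5.6]]
    - [56,[12.9,36.7,0],[0,0,0]]
    - [56,[12.9,36.7,0],[0,0,0]]
    - [56,[12.9,36.7,0],[0,0,0]]
    - [56,[12.9,36.7,0],[0,0,0]]
    - [56,[12.9,36.7,0],[0,0,0]]
    - [56,[12.9,36.7,0],[0,0,0]]

```text
clock: 42.35
eef_pos: [530.7, 124.3, 121.4]
tcp_rot: [-3.141, -0.001, 0.001]
contact_force: [0.5, 0.2, -0.3]
opening: 0.653
```

Call:
servo_tool:
  rows:
    - [56,[12.9,36.7,0],[0,0,0]]
    - [56,[12.9,36.7,0],[0,0,0]]
    - [56,[12.9,36.7,0],[0,0,0]]
    - [56,[12.9,36.7,-30],[0,0,0]]
    - [56,[0,0,0],[0,0,0]]
    - [56,[0,0,0],[0,0,0]]
    - [56,[0,0,0],[0,0,0]]

```text
clock: 43.22
eef_pos: [581.1, -20.4, 149.8]
tcp_rot: [-3.141, 0.001, 0.002]
contact_force: [-0.2, -0.2, 1.0]
opening: 0.658
```

```bash
python3 - <<'E'
from roes import *
st(); c=cal("wrist"); im=grab_frame("wrist"); roes("wrist",im,c,26,(0,0,560,420)); cv2.imwrite("pics/w12.png",im)
t=grab_frame("top"); roes("top",t,cal("top"),60,(60,150,200,275)); cv2.imwrite("pics/t12.png",t)
s=grab_frame("scene"); roes("scene",s,cal("scene"),26,(230,140,340,280)); roes("scene",s,cal("scene"),58,(335,140,450,240))
E
```

```text
43.225 [581.1 -20.4 149.8] [-3.141e+00  1.000e-03  2.000e-03] [-0.2 -0.2  1. ] 0.658
wrist [582.8 -21.9] [34. 98.] yaw -0.7 px [282. 197.]
top [462.1 347.9] [92. 27.] yaw 4.4 px [132. 234.]
top [473.6 279.2] [93. 27.] yaw 10.6 px [160. 230.]
scene [582.5 -20.4] [31. 97.] yaw -0.9 px [273. 230.]
scene [474.5 280.5] [81. 26.] yaw 14.5 px [368. 178.]
scene [462. 350.] [77. 24.] yaw 15.7 px [390. 171.]
```

Both placed roes are fine. Now the third.

Call:
servo_tool:
  rows:
    - [54,[1.5,1.2,40],[0,0,0]]
    - [54,[0,0,40],[0,0,0]]
    - [54,[0,0,30],[0,0,0]]
    - [54,[0,0,14],[0,0,0]]
    - [54,[0,0,5],[0,0,0]]
    - [54,[0,0,2],[0,0,0]]
    - [54,[0,0,0],[0,0,0]]
  force: 40

```text
clock: 44.25
eef_pos: [584.2, -22.6, 20.2]
tcp_rot: [3.142, -0.001, 0.001]
contact_force: [-0.4, 0.8, -0.4]
opening: 0.631
```

Call:
servo_tool:
  rows:
    - [10,[0,0,0],[0,0,0]]
    - [10,[0,0,0],[0,0,0]]
    - [10,[0,0,0],[0,0,0]]
    - [10,[0,0,0],[0,0,0]]
    - [10,[0,0,0],[0,0,0]]

```text
clock: 44.88
eef_pos: [584.0, -22.7, 20.4]
tcp_rot: [3.142, -0.001, 0.001]
contact_force: [-1.2, -0.8, 6.5]
opening: 0.398
```

Call:
servo_tool:
  rows:
    - [10,[0,0,-20],[0,0,0]]
    - [10,[0,0,-40],[0,0,0]]
    - [10,[0,0,-40],[0,0,0]]
    - [10,[0,0,0],[0,0,-5.6]]
    - [10,[-4,-20,0],[0,0,0]]
    - [10,[-7.5,-36,0],[0,0,0]]
    - [10,[-7.5,-36,0],[0,0,0]]
    - [10,[-7.5,-36,0],[0,0,0]]

```text
clock: 45.88
eef_pos: [543.3, 104.0, 119.5]
tcp_rot: [-3.141, 0.001, 0.096]
contact_force: [-0.0, -0.8, -0.8]
opening: 0.401
```

Call:
servo_tool:
  rows:
    - [10,[-7.5,-36,0],[0,0,0]]
    - [10,[-7.5,-36,0],[0,0,0]]
    - [10,[-7.5,-36,0],[0,0,0]]
    - [10,[-7.5,-36,0],[0,0,0]]
    - [10,[-7.5,-36,0],[0,0,0]]
    - [10,[-7.5,-36,0],[0,0,0]]
    - [10,[-7.5,-36,0],[0,0,0]]
    - [10,[-7.5,-36,0],[0,0,0]]

```text
clock: 46.88
eef_pos: [454.8, 384.4, 119.5]
tcp_rot: [3.141, 0.001, 0.097]
contact_force: [0.9, -1.4, -1.1]
opening: 0.4
```

Call:
servo_tool:
  rows:
    - [10,[-8,-33.3,0],[0,0,0]]
    - [10,[0,0,0],[0,5.73,0]]
    - [10,[0,0,0],[0,5.73,0]]
    - [10,[0,0,20],[0,0,0]]
    - [10,[0,0,15],[0,0,0]]
    - [10,[0,0,5],[0,0,0]]
    - [10,[0,0,0],[0,0,0]]
    - [10,[0,0,0],[0,0,0]]

```text
clock: 47.88
eef_pos: [453.7, 416.0, 80.3]
tcp_rot: [-3.141, -0.2, 0.098]
contact_force: [0.2, 0.0, -0.2]
opening: 0.403
```

Call:
servo_tool:
  rows:
    - [10,[0,0,14],[0,0,0]]
    - [10,[0,0,8],[0,0,0]]
    - [10,[0,0,4],[0,0,0]]
    - [10,[0,0,2],[0,0,0]]
    - [10,[0,0,1],[0,0,0]]
    - [10,[0,0,0],[0,0,0]]
    - [10,[0,0,0],[0,0,0]]

```text
clock: 48.75
eef_pos: [458.5, 416.4, 52.5]
tcp_rot: [3.141, -0.2, 0.098]
contact_force: [-5.9, -2.4, 10.0]
opening: 0.399
```

Call:
servo_tool:
  rows:
    - [42,[0,0,0],[0,0,0]]
    - [48,[0,0,0],[0,0,0]]
    - [48,[0,0,0],[0,0,0]]
    - [48,[0,0,-15],[0,0,0]]
    - [48,[0,0,-25],[0,0,0]]
    - [48,[0,0,-35],[0,0,0]]
    - [48,[0,0,0],[0,-5.73,0]]
    - [48,[0,0,0],[0,-5.73,0]]

```text
clock: 49.75
eef_pos: [443.8, 415.9, 127.4]
tcp_rot: [-3.139, 0.001, 0.1]
contact_force: [0.2, -1.1, -0.6]
opening: 0.563
```

Call:
servo_tool:
  rows:
    - [0,[0,20,-25],[0,0,0]]
    - [0,[0,20,-25],[0,0,0]]
    - [0,[0,20,0],[0,0,0]]
    - [0,[0,0,0],[0,0,0]]
    - [0,[0,0,0],[0,0,0]]
    - [0,[0,0,0],[0,0,0]]

```text
clock: 50.5
eef_pos: [449.6, 355.8, 174.6]
tcp_rot: [3.141, 0.001, 0.099]
contact_force: [-0.6, -0.3, 0.0]
opening: -0.004
```

```bash
python3 - <<'E'
from roes import *
st(); c=cal("wrist"); im=grab_frame("wrist"); roes("wrist",im,c,56,(0,0,560,420)); print(proj("wrist",(569,352,82),c),proj("wrist",(467.5,347,45),c))
s=grab_frame("scene"); roes("scene",s,cal("scene"),58,(335,140,450,240)); print(proj("scene",(569,352,82)))
cv2.imwrite("pics/m13.png",np.hstack([im,cv2.resize(s[130:240,330:460],(240,203))]) if 0 else im); cv2.imwrite("pics/s13.png",s)
E
```

```text
50.5 [449.6 355.8 174.6] [3.141e+00 1.000e-03 9.900e-02] [-0.6 -0.3  0. ] -0.004
wrist [457.4 419.2] [93. 30.] yaw 6.6 px [196. 181.]
wrist [465.2 348.4] [92. 32.] yaw 5.7 px [292. 180.]
wrist [476.7 278.6] [93. 35.] yaw 5.2 px [389. 176.]
[306.68074921  21.85077125] [293.65514019 178.64974862]
scene [474.5 280.4] [81. 26.] yaw 13.9 px [368. 177.]
scene [462.1 349.7] [77. 25.] yaw 15.7 px [389. 171.]
scene [444.8 419.6] [61. 21.] yaw 23.2 px [409. 164.]
[403.48867184 196.44225494]
```

View pics/m13.png

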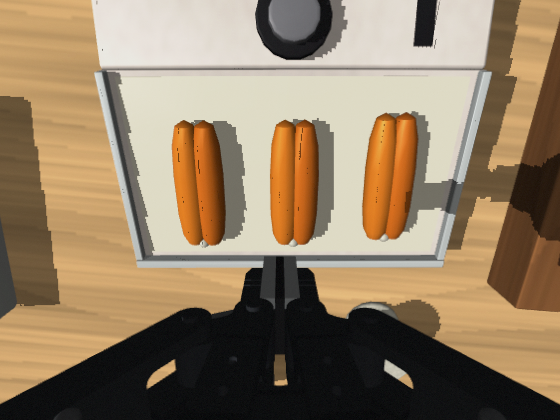

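Call:
servo_tool:
  rows:
    - [0,[31.3,1.8,0],[0,0,0]]
    - [0,[31.3,1.8,0],[0,0,0]]
    - [0,[31.3,1.8,0],[0,0,0]]
    - [0,[31.3,1.7,0],[0,0,0]]
    - [0,[0,0,40],[0,0,0]]
    - [0,[0,0,35],[0,0,0]]
    - [0,[0,0,0],[0,0,0]]
    - [0,[0,0,0],[0,0,0]]

```text
clock: 51.6
eef_pos: [575.8, 361.3, 101.3]
tcp_rot: [-3.141, -0.001, 0.099]
contact_force: [0.3, 1.1, -0.6]
opening: 0.002
```

```bash
python3 - <<'E'
from roes import *
st(); im=grab_frame("wrist"); s=grab_frame("scene")
cv2.imwrite("pics/m14.png",np.hstack([cv2.resize(im,(400,300)),cv2.resize(s[120:240,320:480],(400,300))]))
E
```

```text
51.6 [575.8 361.3 101.3] [-3.141e+00 -1.000e-03  9.900e-02] [ 0.3  1.1 -0.6] 0.002
```

View pics/m14.png

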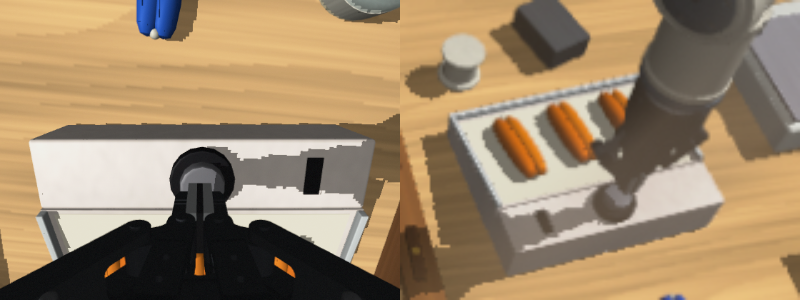

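Call:
servo_tool:
  rows:
    - [0,[0,0,10],[0,0,0]]
    - [0,[0,0,7],[0,0,0]]
    - [0,[0,0,4],[0,0,0]]
    - [0,[0,0,2],[0,0,0]]
    - [0,[0,0,2],[0,0,0]]
    - [0,[0,0,1],[0,0,0]]
    - [0,[0,0,0],[0,0,0]]
    - [0,[0,0,0],[0,0,0]]

```text
clock: 52.7
eef_pos: [575.2, 360.6, 75.9]
tcp_rot: [-3.142, -0.0, 0.098]
contact_force: [-6.5, -3.4, 16.4]
opening: -0.003
```

Call:
servo_tool:
  rows:
    - [0,[0,0,0.5],[0,0,0]]
    - [0,[0,0,0],[0,0,0]]
    - [0,[0,0,-15],[0,0,0]]
    - [0,[0,0,-40],[0,0,0]]
    - [0,[0,0,-50],[0,0,0]]
    - [0,[-30,0,-50],[0,0,0]]
    - [0,[-40,0,-20],[0,0,0]]
    - [0,[-40,0,0],[0,0,0]]

```text
clock: 53.7
eef_pos: [465.7, 350.3, 251.1]
tcp_rot: [-3.139, -0.004, 0.098]
contact_force: [-0.0, -0.1, -1.2]
opening: 0.001
```

Call:
servo_tool:
  rows:
    - [0,[-30,-40,0],[0,0,0]]
    - [0,[-30,-50,0],[0,0,0]]
    - [0,[-30,-50,0],[0,0,0]]
    - [0,[-30,-50,0],[0,0,0]]
    - [0,[0,-50,0],[0,0,0]]
    - [0,[0,0,0],[0,0,0]]
    - [0,[0,0,0],[0,0,0]]

```text
clock: 54.58
eef_pos: [322.7, 576.3, 248.3]
tcp_rot: [3.14, 0.0, 0.099]
contact_force: [0.7, -0.6, -0.1]
opening: 0.001
```

```bash
python3 - <<'E'
from roes import *
st(); t=grab_frame("top"); roes("top",t,cal("top"),56,(60,150,200,275))
s=grab_frame("scene")
cv2.imwrite("pics/m15.png",np.vstack([cv2.resize(t[140:300,60:480],(790,300)),cv2.resize(s[100:300,90:490],(600,300)).copy() if 0 else cv2.resize(s[110:270,90:490],(790,300))]))
E
```

```text
54.575 [322.7 576.3 248.3] [3.14  0.    0.099] [ 0.7 -0.6 -0.1] 0.001
top [454.5 419.9] [94. 26.] yaw 9.2 px [102. 237.]
top [462.6 349.4] [93. 27.] yaw 4.4 px [132. 234.]
top [474.1 280.6] [93. 27.] yaw 10.3 px [160. 230.]
```

View pics/m15.png

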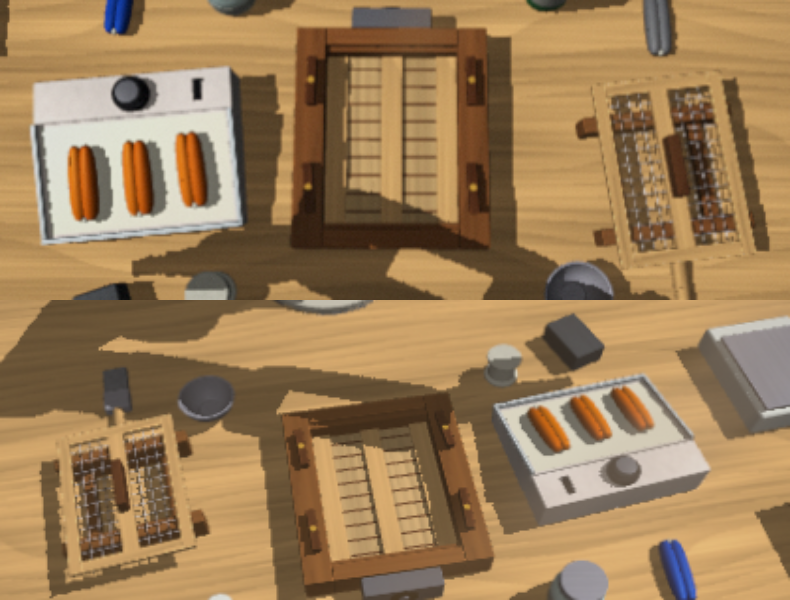

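```bash
python3 -c "
from rig import *
print(sign_off())"
```

```text
the job is handed in; nothing more can be done
None
```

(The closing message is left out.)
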